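# Refit the spice rack's guard rail and show a jar to the label camera

### The arm

A 7-joint arm with a two-finger parallel gripper is mounted at the origin on a cart in front of the work surface, level with it; the furniture and walls round the work are solid. World frame = base frame: x ahead of the robot, y to its left, z up, the work surface at z = 0. Lengths are in m, angles in rad, forces in N, time in s.
With the tool pointing down it reaches from about 0.4 to 0.75 m from the base axis. Payload 19.5 kg.
Tool frame: the origin (TCP) lies midway between the tips of the shut fingers; the grasp point (between the pads) lies pinch_z behind it (pinch_z is the distance from the TCP to the grasp point, in m); z points along the fingers, y is the direction in which the jaws open and shut (so a half turn about z gives the same grasp; the last joint's range is limited). The gripper opens to 85 mm and grips with 20 to 120 N. Pads are 22 mm wide; open, the fingers measure 114 mm over their backs; the gripper's body (76 mm by 85 mm) begins 54 mm behind the grasp point. The pads swing forward as they close: fully open they stand 13 mm farther back than shut.
Start: joints at [-1.185, 0.707, -0.028, 1.485, 0.022, 0.951, -0.075], TCP at [0.239, 0.523, 0.231] pointing down, gripper open.
Joint ranges: [-2.71, 2.71], [-0.32, 2.16], [-1.57, 1.52], [0, 2.45], [-1.46, 4.6], [0, 2.02], [-2.83, 2.83]. Speed limits (rad/s): [1.89, 1.89, 2.57, 2.57, 3.01, 3.01, 3.01].

### API

Orientations are given as a unit quaternion [w, x, y, z].
In Python, from rig import * gives the robot as it stands. The module is installed in compiled form; this text tells all that it offers.
- The arm moves only by the tool move_arm, never from a script. Its argument "rows" is a list of rows, each an object of numbers: "wx", "wy", "wz": the turn, a rotation vector about the world's x, y, z in degrees; "x", "y", "z": the shift along the world's x, y, z in cm; "gripper": the closure, from -1 (fully open) to 1 (shut). In form: [{"wx": .., "wy": .., "wz": .., "x": .., "y": .., "z": .., "gripper": ..}, ...]. A call has 1 to 12 rows; each row is the pose to reach, as a shift and turn from the pose commanded when the call began; what a row does not reach only later rows make up. A row lasts 1/12 s, in which the tool goes at most 41.7 mm and 7.16 degrees, less where a joint would pass 70% of its speed; a pose out of reach is approached as far as the arm can. A call with a gripper value outside its range is refused whole. The fingers move at their own pace and stop on an object; "grip_force" is the grip in N (left out, the last holds). Time passes only in rows, so rows that repeat a pose let the fingers close. It gives the time, the measured TCP pose, the force and the opening at its end, in the units of the state.
- sense(): the state, without advancing time (a new reading comes with each control period).
- get_image(name): name is "side" or "top"; returns a dict with "frame" (420x560x3 uint8, blue, green, red), "fovy" (degrees; the focal length in pixels is half the picture's height over the tangent of half this angle, whatever the lens; pixels are square), "cx", "cy" (the principal point, pixels), "D" ([k1, k2, p1, p2, k3] as OpenCV has them; the pictures are not rectified), "R" (3x3) and "t" (3): a world point X has camera coordinates R X + t. Camera axes: x right, y down, z forward; pixel columns grow to the right and rows downward; lengths in m; the calibration is good to about 2 mm. A picture is of the moment at which its call begins. There is no depth.
- hand_in(): hands the job in, once; it reports no verdict.
The state is a dict: "clock": time; "joint_positions": joint angles; "dq": joint speeds; "joint_efforts": joint torques, N m; "tcp_pos": TCP position; "tcp_rot": TCP orientation; "ft_force": force on the tool from outside, world axes, zero at the start; "ft_torque": the same for the moment, N m; "gripper_width": finger opening in m.
Only numpy, scipy, OpenCV 4.12 (cv2) and the standard library are available. Lean on these libraries where they do the work, as an engineer would, in place of code of your own. Each camera call takes 0.05 s, during which the arm holds its last target. There are 200 camera calls.

### The job

Lay the loose steel guard rail across the spice rack so that it rests in the notches of both end cheeks, and let it go. Then lift the purple-capped jar out of the rack, leaving the rail in place and the other jars standing, and hold it up to the label camera: upright, level with the lens and squarely in front of it, its label about 15 cm away and turned to the lens. Finish while still holding the jar there, still, in the air.

Things in the scene. Friction and masses are not known exactly. Their poses are not given: they have to be found in the camera images.
- rack: Wooden spice rack, 120x212x48 mm, fixed on a dark board (top 64 mm above the worktop) over the left of the hob. Origin: centre of underside; open front faces its -x. Jars in a row along y, 62 apart, axes at x=+20, on its floor at z=8; back wall 40 high at x=52 to 59. End cheeks at y=-100 and +100, each with a notch open upward at x=-40: 17 wide, floor at z=34, flared guides up to z=66 (mouth 34).
- rail_seat (a point): Where the guard rail's centre lies when the rail rests in both notches: in the rack's frame at (-40, 0, 42) mm; axes parallel to the rack's, so the rail lies along y. The jars' fronts are about 35 mm behind the seated rail. Wall cupboards hang left and right of the hob (fronts at world x=0.53 and beyond, from 0.51 m above the worktop): keep the wrist clear of them.
- rail_mid (a point): Centre of the guard rail: a loose straight steel bar 12 mm wide (x), 16 mm high (z), 251 mm long (y) over its black end caps, 0.08 to 0.17 kg; lies flat on the worktop right of the hob at the start, roughly pointing away from the robot. Either end may go either way. Seated, it sticks out about 20 mm past each cheek.
- purple_jar_mid (a point): Centre (half-way up) of the jar with the purple cap: round, 38 mm across, 90 mm high, 0.05 to 0.1 kg; the cap is the top 30 mm or so. z is up; the middle of its label faces its -x (19 mm from the centre). At the start the label faces out of the rack's front, give or take 15 degrees. May stand in any of the three places.
- green_jar_mid (a point): Centre of the jar with the green cap in the rack, 40 mm across, 77 mm high; leave it standing.
- orange_jar_mid (a point): Centre of the jar with the orange cap in the rack, 37 mm across, 86 mm high; leave it standing.
- lens (a point): Front centre of the label camera's lens: a white head 34x70x40 mm on a thin column 222 mm high with a black round foot 92 mm across, fixed on the worktop right of the hob. Its -x is the way the camera looks (level); z up. The column stands 54 mm behind the lens. The head's height differs from time to time (lens 130 to 180 mm up) and stays put.
- view_spot (a point): The point 150 mm straight in front of the lens (in the air), same axes as the lens: where the middle of the jar's label is to be; the jar's centre then lies 19 mm farther from the lens.
There are look-alikes about, which are no part of the job. There is more than one size of the part that bears orange_jar_mid; the job needs the smallest.

How it is judged:
By the outcome, as a careful person would: the job done as asked, in the order asked, and still so for the second after the job is handed in, while the arm keeps its last pose, push and grip.
It also fails if it takes over 58 s, if anything falls off the work surface, if the arm or the gripper's body presses on something with over 40 N, if the wrist force passes 120 N, or if a joint passes its speed limit or range.

## Working session

There is one attempt and no reset: what is moved stays moved. The work goes in short steps, Python scripts to look and compute and a tool call to move; the robot and the scene stay as the last step left them, time stands still between calls to the robot, and variables do not carry over. Pictures are saved under pics/ and viewed, about 8 in all and at most 12, crops included, and the job is handed in when it is done.

Besides the shell and the picture viewer there is one more tool, called as name(argument=value, ...), one argument or row to a line, values as JSON. move_arm: Moves the arm, as the interface text tells. Its arguments: {"type":"object","properties":{"rows":{"type":"array"},"grip_force":{"type":"number"}},"required":["rows"]}

```bash
mkdir -p pics; cat > h.py <<'E'
import numpy as np, cv2
from rig import *
def cam(n):
    d=get_image(n); f=d["frame"].shape[0]/2/np.tan(np.radians(d["fovy"])/2)
    d["K"]=np.array([[f,0,d["cx"]],[0,f,d["cy"]],[0,0,1.]]);d["D"]=np.array(d["D"],float);d["R"]=np.array(d["R"]);d["t"]=np.array(d["t"]);return d
def ray(d,u,v):
    p=cv2.undistortPoints(np.array([[[u,v]]],float),d["K"],d["D"])[0,0]
    r=d["R"].T@np.array([p[0],p[1],1]); return -d["R"].T@d["t"], r/np.linalg.norm(r)
def onz(d,u,v,z):
    c,r=ray(d,u,v); return c+r*(z-c[2])/r[2]
def tri(d1,p1,d2,p2):
    c1,r1=ray(d1,*p1);c2,r2=ray(d2,*p2)
    s=np.linalg.lstsq(np.c_[r1,-r2],c2-c1,rcond=None)[0]
    a,b=c1+s[0]*r1,c2+s[1]*r2; return (a+b)/2,np.linalg.norm(a-b)
def proj(d,X):
    return cv2.projectPoints(np.array(X,float).reshape(-1,1,3),cv2.Rodrigues(d["R"])[0],d["t"],d["K"],d["D"])[0][:,0]
E
python3 - <<'E'
from h import *
print({k:v for k,v in sense().items()}); 
try: print(pinch_z)
except Exception as e: print(e)
import rig; print([x for x in dir(rig) if x[0]!='_'])
for n in("side","top"):
    d=cam(n); print(n,d["fovy"],-d["R"].T@d["t"],d["R"][2],d["D"])
    cv2.imwrite(f"pics/{n}0.png",cv2.resize(d["frame"],(800,600)));cv2.imwrite(f"{n}0raw.png",d["frame"])
E
```

```text
{'clock': 0.0, 'joint_positions': array([-1.1847067 ,  0.70709396, -0.0276    ,  1.48499753,  0.02198745,
        0.95090018, -0.07552475]), 'dq': array([ 2.31485046e-04,  6.41786595e-04, -1.43329038e-03, -1.36781036e-03,
       -9.33888623e-04,  8.98146820e-05,  2.05989746e-03]), 'joint_efforts': array([ 7.36715538e-04, -8.83219671e+01,  1.23518083e+00, -2.36161923e+01,
        1.69710210e-02,  6.70760710e-03, -5.30877367e-05]), 'tcp_pos': array([0.2384408 , 0.52294039, 0.23083315]), 'tcp_rot': array([-9.85964084e-05,  2.12289462e-01,  9.77206674e-01, -5.39501694e-04]), 'ft_force': array([ 0.77386101, -0.28839376, -0.22688415]), 'ft_torque': array([ 0.07352891,  0.00909105, -0.03728882]), 'gripper_width': 0.08533570134127173}
0.0187
['MotionError', 'get_image', 'hand_in', 'pinch_z', 'sense']
side 52.30483054132141 [ 0.33519218 -0.96479009  0.67190796] [ 0.1541151   0.80318366 -0.5754516 ] [-0.0431911  0.         0.         0.         0.       ]
top 51.40635105367279 [ 0.24129558 -0.12018558  1.23899545] [ 0.21987218 -0.01346047 -0.97543582] [-0.10268472  0.          0.          0.          0.        ]
```

View pics/side0.png

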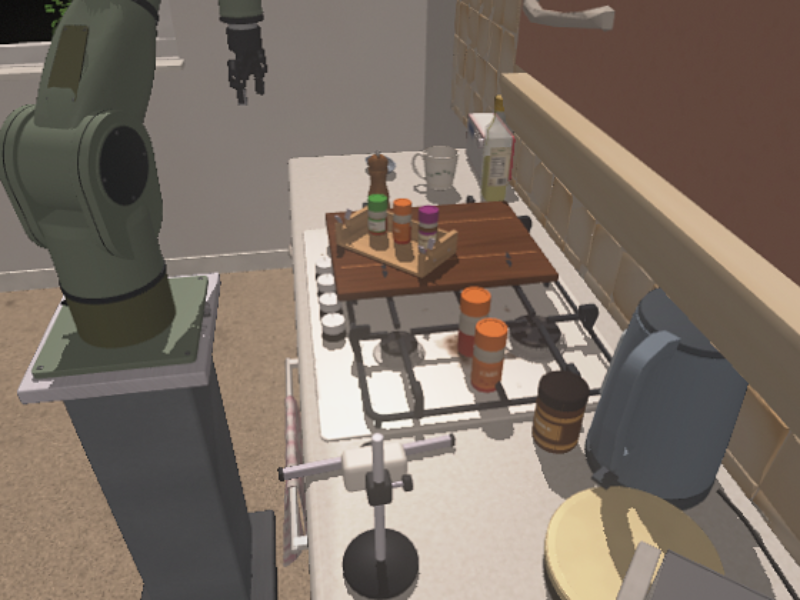

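View pics/top0.png

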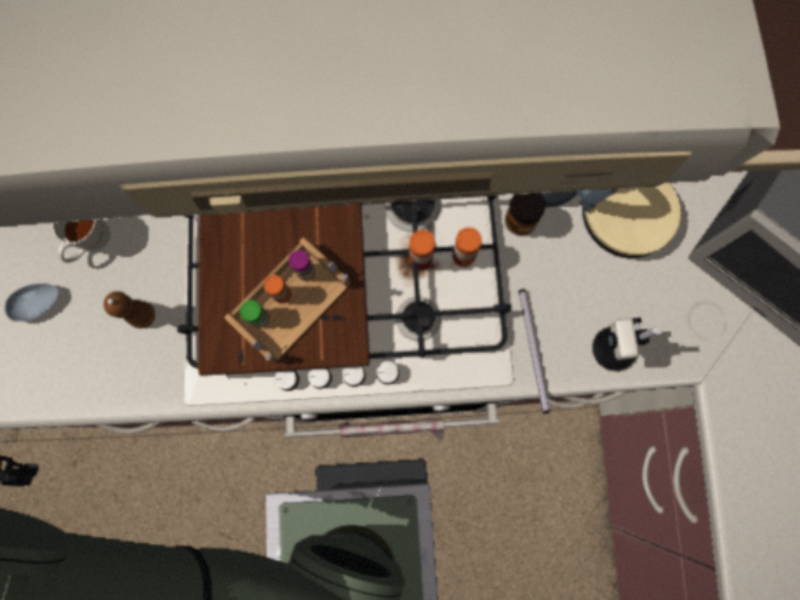

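The side view shows the rack jars in order green (377,205), orange (402,210), purple (428,215). The rail lies at top-view (521,292)-(546,408). The label camera is at side (375,467) and top (625,340), and its lens faces the hob. There are three orange caps: the one in the rack at side (402,210) is the smallest and is to stay. The two on the hob, at (475,300) and (490,335), are look-alikes. I'll confirm this in one enlarged composite.

```bash
python3 - <<'E'
import cv2,numpy as np
s=cv2.imread("side0raw.png");t=cv2.imread("top0raw.png")
def c(i,x,y,w,h,k): return cv2.resize(i[y:y+h,x:x+w],(w*k,h*k),interpolation=cv2.INTER_CUBIC)
a=c(s,225,130,100,75,4);b=c(t,150,160,100,75,4);e=c(s,190,295,100,75,4)[:300];f=c(t,355,195,120,90,4)[:300,:400]
f=c(t,362,198,100,75,4)
# side rack origin(225,130)
cv2.imwrite("pics/c1.png",np.vstack([np.hstack([a,b]),np.hstack([e,f])]))
E
```

```text
(no output)
```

View pics/c1.png

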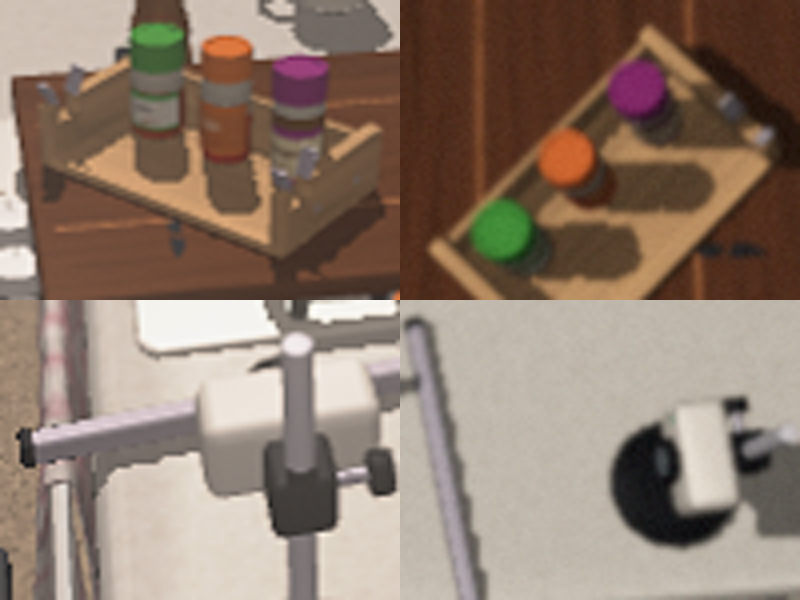

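Confirmed: purple is at the rack's right end, nearest the bottle side. The rack's orange jar is the slim one. The lens is on the head's hob side, top crop (665,465). Now measuring.

```bash
python3 - <<'E'
from h import *
s=cam("side");t=cam("top")
def mask(d,lo,hi,x,y,w,h):
    g=cv2.cvtColor(d["frame"],cv2.COLOR_BGR2HSV)[y:y+h,x:x+w]; m=cv2.inRange(g,lo,hi)
    n,l,st,c=cv2.connectedComponentsWithStats(m); k=1+np.argmax(st[1:,4]); 
    cn=max(cv2.findContours((l==k).astype('uint8'),0,2)[0],key=cv2.contourArea)
    return st[k],c[k]+[x,y],cn.reshape(-1,2)+[x,y]
J={}
for n,lo,hi,z in(("green",(50,120,50),(75,255,255),.149),("orange",(3,180,150),(14,255,255),.158),("purple",(135,100,60),(165,255,255),.162)):
    st,c,cn=mask(t,lo,hi,155,160,90,75); (u,v),r=cv2.minEnclosingCircle(cn.astype(np.float32))
    J[n]=onz(t,u,v,z); print(n,st,c,(u,v,r),J[n].round(4))
d=J["green"]-J["purple"]; print("rowlen",np.linalg.norm(d[:2]),"yaw",np.degrees(np.arctan2(-d[0],d[1])))
# rack corners from top crop (150,160,x4): back corners, front right
f=lambda x,y:(150+(x-400)/4-.375,160+y/4-.375)
for nm,p in(("back-right",(648,26)),("back-left",(434,247)),("front-right",(778,150))): print(nm,onz(t,*f(*p),.112).round(4))
# rail: top crop ends
q=lambda x,y:(362+(x-400)/4-.375,198+(y-300)/4-.375)
for p in((414,322),): print("rail far",onz(t,*q(*p),.014))
print("rail near",onz(t,546*.7-.15,407*.7-.15,.014))
st,c,cn=mask(t,(0,0,0),(180,255,70),410,215,50,50)
print("foot mask",st,c)
for p in((612,485),(678,546),(740,478)): print("foot edge",onz(t,*q(*p),.008))
print("coltop",onz(t,*q(787,434),.222))
e=lambda x,y:(190+x/4-.375,295+(y-300)/4-.375)
print("coltop tri",tri(t,q(787,434),s,e(297,343)))
print("head rear near",tri(t,q(738,500),s,e(203,395)));print("head rear far",tri(t,q(722,404),s,e(368,368)))
for z in(.15,.17,.19):
  print(z,[onz(t,*q(*p),z)[:2].round(3) for p in((680,408),(722,404),(738,500),(695,512))])
E
```

```text
green [ 13  50  16  16 181] [175.56906077 217.64088398] (175.4746856689453, 217.67721557617188, 7.827374458312988) [0.4794 0.1421 0.149 ]
orange [ 30  32  13  14 136] [191.00735294 198.85294118] (190.8076934814453, 198.61538696289062, 6.722072124481201) [0.5248 0.0997 0.158 ]
purple [ 47  15  15  15 152] [208.86184211 181.92105263] (208.88461303710938, 181.88461303710938, 7.202374458312988) [0.5651 0.0513 0.162 ]
rowlen 0.12485501683441064 yaw 43.34459933203817
back-right [0.6242 0.0507 0.112 ]
back-left [0.4804 0.1978 0.112 ]
front-right [ 0.5315 -0.0338  0.112 ]
rail far [ 0.51611179 -0.37480356  0.014     ]
rail near [ 0.28002612 -0.39814425  0.014     ]
foot mask [  5  14  30  30 440] [425.83863636 245.675     ]
foot edge [ 0.38866698 -0.50644506  0.008     ]
foot edge [ 0.34164248 -0.5488828   0.008     ]
foot edge [ 0.38701334 -0.60117334  0.008     ]
coltop [ 0.38603762 -0.55040935  0.222     ]
coltop tri (array([ 0.38564232, -0.5504929 ,  0.22176987]), np.float64(0.0008478247029990421))
head rear near (array([ 0.35255293, -0.53110814,  0.17911719]), np.float64(0.0012968272336677316))
head rear far (array([ 0.41419002, -0.52914476,  0.17998933]), np.float64(0.0007368768021433114))
0.15 [array([ 0.418, -0.513]), array([ 0.419, -0.541]), array([ 0.356, -0.542]), array([ 0.351, -0.513])]
0.17 [array([ 0.415, -0.505]), array([ 0.415, -0.533]), array([ 0.354, -0.535]), array([ 0.349, -0.506])]
0.19 [array([ 0.412, -0.498]), array([ 0.412, -0.525]), array([ 0.352, -0.527]), array([ 0.347, -0.499])]
```

move_arm(
  rows=[
    {"x": 11, "y": -21, "z": 4, "wz": -43},
    {"x": 11, "y": -21, "z": 4, "wz": -43},
    {"x": 11, "y": -21, "z": 4, "wz": -43},
    {"x": 11, "y": -21, "z": 4, "wz": -43},
    {"x": 11, "y": -21, "z": 4, "wz": -43},
    {"x": 11, "y": -21, "z": 4, "wz": -43},
    {"x": 23, "y": -42, "z": 4, "wz": -85},
    {"x": 23, "y": -42, "z": 4, "wz": -85},
    {"x": 23, "y": -42, "z": 4, "wz": -85},
    {"x": 23, "y": -42, "z": 4, "wz": -85},
    {"x": 23, "y": -42, "z": 4, "wz": -85},
    {"x": 23, "y": -42, "z": 4, "wz": -85},
  ],
)

```text
invalid input at $.rows[0]: expected keys wx, wy, wz, x, y, z, gripper
```

move_arm(
  rows=[
    {"wx": 0, "wy": 0, "wz": -43, "x": 11, "y": -21, "z": 4, "gripper": -1},
    {"wx": 0, "wy": 0, "wz": -43, "x": 11, "y": -21, "z": 4, "gripper": -1},
    {"wx": 0, "wy": 0, "wz": -43, "x": 11, "y": -21, "z": 4, "gripper": -1},
    {"wx": 0, "wy": 0, "wz": -43, "x": 11, "y": -21, "z": 4, "gripper": -1},
    {"wx": 0, "wy": 0, "wz": -43, "x": 11, "y": -21, "z": 4, "gripper": -1},
    {"wx": 0, "wy": 0, "wz": -43, "x": 11, "y": -21, "z": 4, "gripper": -1},
    {"wx": 0, "wy": 0, "wz": -85, "x": 23, "y": -42, "z": 4, "gripper": -1},
    {"wx": 0, "wy": 0, "wz": -85, "x": 23, "y": -42, "z": 4, "gripper": -1},
    {"wx": 0, "wy": 0, "wz": -85, "x": 23, "y": -42, "z": 4, "gripper": -1},
    {"wx": 0, "wy": 0, "wz": -85, "x": 23, "y": -42, "z": 4, "gripper": -1},
    {"wx": 0, "wy": 0, "wz": -85, "x": 23, "y": -42, "z": 4, "gripper": -1},
    {"wx": 0, "wy": 0, "wz": -85, "x": 23, "y": -42, "z": 4, "gripper": -1},
  ],
)

```text
clock: 1.2
tcp_pos: [0.4695, 0.1002, 0.2714]
tcp_rot: [0.0, 0.819, 0.574, 0.0]
ft_force: [1.2, 1.2, 0.1]
gripper_width: 0.0851
```

move_arm(
  rows=[
    {"wx": 0, "wy": 0, "wz": -32, "x": -3, "y": -24, "z": 0, "gripper": -1},
    {"wx": 0, "wy": 0, "wz": -32, "x": -3, "y": -24, "z": 0, "gripper": -1},
    {"wx": 0, "wy": 0, "wz": -32, "x": -3, "y": -24, "z": 0, "gripper": -1},
    {"wx": 0, "wy": 0, "wz": -32, "x": -3, "y": -24, "z": 0, "gripper": -1},
    {"wx": 0, "wy": 0, "wz": -32, "x": -3, "y": -24, "z": 0, "gripper": -1},
    {"wx": 0, "wy": 0, "wz": -32, "x": -3, "y": -24, "z": 0, "gripper": -1},
    {"wx": 0, "wy": 0, "wz": -64.4, "x": -7.5, "y": -48.7, "z": -10, "gripper": 0},
    {"wx": 0, "wy": 0, "wz": -64.4, "x": -7.5, "y": -48.7, "z": -10, "gripper": 0},
    {"wx": 0, "wy": 0, "wz": -64.4, "x": -7.5, "y": -48.7, "z": -10, "gripper": 0},
    {"wx": 0, "wy": 0, "wz": -64.4, "x": -7.5, "y": -48.7, "z": -10, "gripper": 0},
    {"wx": 0, "wy": 0, "wz": -64.4, "x": -7.5, "y": -48.7, "z": -10, "gripper": 0},
    {"wx": 0, "wy": 0, "wz": -64.4, "x": -7.5, "y": -48.7, "z": -10, "gripper": 0},
  ],
)

```text
clock: 2.2
tcp_pos: [0.3963, -0.367, 0.1777]
tcp_rot: [-0.0, 0.999, 0.051, -0.0]
ft_force: [0.8, -0.2, 0.2]
gripper_width: 0.043
```

```bash
python3 - <<'E'
from h import *
s=cam("side");t=cam("top");st=sense();print(st["tcp_pos"],st["tcp_rot"],st["gripper_width"],st["joint_positions"].round(2))
q=lambda x,y:(362+(x-400)/4-.375,198+(y-300)/4-.375)
e=lambda x,y:(190+x/4-.375,295+(y-300)/4-.375)
print("lens blob",onz(t,*q(663,465),.16))
k=lambda im:cv2.resize(im,None,fx=4,fy=4,interpolation=cv2.INTER_CUBIC)
cv2.imwrite("pics/c2.png",np.hstack([k(t["frame"][195:295,340:440]),k(s["frame"][270:370,180:280])]))
print(onz(s,*e(20,447),.008),onz(s,455*.7,440*.7,.008))
E
```

```text
[ 0.39360951 -0.37027876  0.17668043] [ 4.34373239e-04  9.98762830e-01  4.96971997e-02 -1.67613657e-03] 0.042677577653533465 [ 0.42  0.79  0.54  1.69 -0.53  0.81 -0.27]
lens blob [ 0.38078872 -0.49311561  0.16      ]
[ 0.26699802 -0.39881814  0.008     ] [ 0.5189851  -0.37983242  0.008     ]
```

View pics/c2.png

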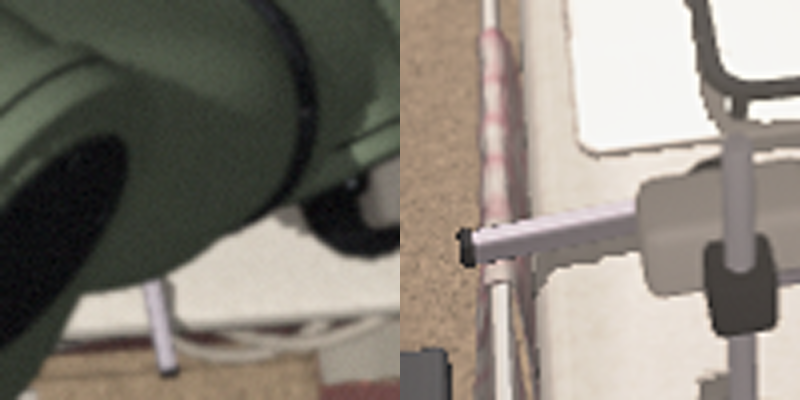

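move_arm(
  rows=[
    {"wx": 0, "wy": 0, "wz": -0.7, "x": 0, "y": -1.7, "z": -9, "gripper": 0},
    {"wx": 0, "wy": 0, "wz": -0.7, "x": 0, "y": -1.7, "z": -9, "gripper": 0},
    {"wx": 0, "wy": 0, "wz": -0.7, "x": 0, "y": -1.7, "z": -9, "gripper": 0},
    {"wx": 0, "wy": 0, "wz": -0.7, "x": 0, "y": -1.7, "z": -9, "gripper": 0},
    {"wx": 0, "wy": 0, "wz": -0.7, "x": 0, "y": -1.7, "z": -9, "gripper": 0},
    {"wx": 0, "wy": 0, "wz": -0.7, "x": 0, "y": -1.7, "z": -9, "gripper": 0},
  ],
)

```text
clock: 2.8
tcp_pos: [0.3976, -0.3825, 0.0909]
tcp_rot: [0.001, 0.999, 0.047, 0.001]
ft_force: [-0.7, 0.8, 0.3]
gripper_width: 0.0428
```

move_arm(
  rows=[
    {"wx": 0, "wy": 0, "wz": 0, "x": -0.4, "y": -0.5, "z": -3, "gripper": 0},
    {"wx": 0, "wy": 0, "wz": 0, "x": -0.4, "y": -0.5, "z": -6, "gripper": 0},
    {"wx": 0, "wy": 0, "wz": 0, "x": -0.4, "y": -0.5, "z": -8.5, "gripper": 0},
    {"wx": 0, "wy": 0, "wz": 0, "x": -0.4, "y": -0.5, "z": -8.5, "gripper": 0},
    {"wx": 0, "wy": 0, "wz": 0, "x": -0.4, "y": -0.5, "z": -8.5, "gripper": 0},
  ],
)

```text
clock: 3.22
tcp_pos: [0.3933, -0.3874, 0.0051]
tcp_rot: [0.0, 0.999, 0.047, 0.0]
ft_force: [0.7, 0.5, 1.5]
gripper_width: 0.0427
```

move_arm(
  rows=[
    {"wx": 0, "wy": 0, "wz": 0, "x": 0, "y": 0, "z": 0, "gripper": 1},
    {"wx": 0, "wy": 0, "wz": 0, "x": 0, "y": 0, "z": 0, "gripper": 1},
    {"wx": 0, "wy": 0, "wz": 0, "x": 0, "y": 0, "z": 0, "gripper": 1},
    {"wx": 0, "wy": 0, "wz": 0, "x": 0, "y": 0, "z": 0, "gripper": 1},
    {"wx": 0, "wy": 0, "wz": 0, "x": 0, "y": 0, "z": 0, "gripper": 1},
    {"wx": 0, "wy": 0, "wz": 0, "x": 0, "y": 0, "z": 0, "gripper": 1},
    {"wx": 0, "wy": 0, "wz": 0, "x": 0, "y": 0, "z": 3, "gripper": 1},
    {"wx": 0, "wy": 0, "wz": 0, "x": 0, "y": 0, "z": 6, "gripper": 1},
    {"wx": 0, "wy": 0, "wz": 0, "x": 0, "y": 0, "z": 6, "gripper": 1},
  ],
  grip_force=70,
)

```text
clock: 3.97
tcp_pos: [0.3942, -0.3889, 0.0691]
tcp_rot: [0.002, 0.999, 0.047, 0.002]
ft_force: [1.3, -0.4, -0.0]
gripper_width: 0.0094
```

move_arm(
  rows=[
    {"wx": 0, "wy": 0, "wz": 0, "x": 0, "y": 0, "z": 4, "gripper": 1},
    {"wx": 0, "wy": 0, "wz": 0, "x": 0, "y": 0, "z": 8, "gripper": 1},
    {"wx": 0, "wy": 0, "wz": 0, "x": 0, "y": 2, "z": 12, "gripper": 1},
    {"wx": 0, "wy": 0, "wz": 7, "x": 0, "y": 5, "z": 15, "gripper": 1},
    {"wx": 0, "wy": 0, "wz": 14, "x": 1, "y": 8, "z": 17, "gripper": 1},
    {"wx": 0, "wy": 0, "wz": 20, "x": 2, "y": 10, "z": 17, "gripper": 1},
    {"wx": 0, "wy": 0, "wz": 20, "x": 2, "y": 10, "z": 17, "gripper": 1},
  ],
)

```text
clock: 4.55
tcp_pos: [0.4153, -0.2833, 0.2356]
tcp_rot: [-0.0, 0.974, 0.226, 0.002]
ft_force: [0.6, 0.9, -2.5]
gripper_width: 0.0092
```

```bash
python3 - <<'E'
from h import *
s=cam("side");st=sense();print(st["tcp_pos"],st["tcp_rot"],st["gripper_width"],st["joint_positions"].round(2),st["ft_force"])
k=lambda im,n:cv2.resize(im,None,fx=n,fy=n,interpolation=cv2.INTER_CUBIC)
u,v=proj(s,st["tcp_pos"])[0];print(u,v);x=int(u)-100;y=int(max(v-75,0))
cv2.imwrite("pics/c3.png",k(s["frame"][y:y+150,x:x+200],4)); print(x,y)
E
```

```text
[ 0.41403216 -0.28538245  0.23498751] [4.48974594e-05 9.75021664e-01 2.22106944e-01 1.12143346e-03] 0.009083109897828573 [ 0.26  0.65  0.51  1.75 -0.41  0.85 -0.16] [ 0.0554516  -1.58839838 -0.97682349]
259.5538519856305 195.1352477591341
159 120
```

View pics/c3.png

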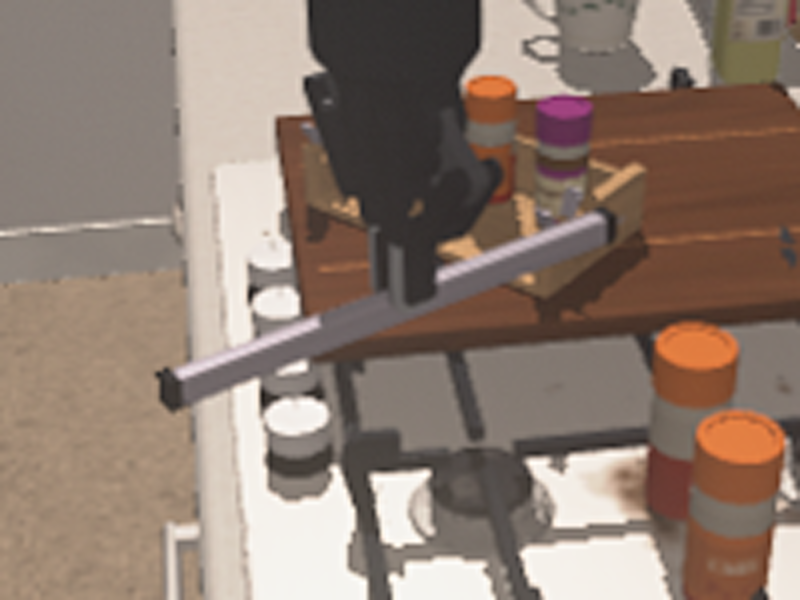

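The picture shows the rail held in the fingers, its ends at crop (170,388) and (607,225).

```bash
python3 - <<'E'
from h import *
s=cam("side")
f=lambda x,y:(159+x/4-.375,120+y/4-.375)
for z in(.238,):
  a=onz(s,*f(170,388),z);b=onz(s,*f(608,226),z);print(a,b,np.linalg.norm(a-b),(a+b)/2,np.degrees(np.arctan2(*(b-a)[1::-1])))
st=sense();q=st["tcp_rot"];print(st["tcp_pos"],"tooly",np.degrees(2*np.arctan2(q[2],q[1]))-90)
E
```

```text
[ 0.30397476 -0.34279148  0.238     ] [ 0.52455583 -0.23565294  0.238     ] 0.24522372736675038 [ 0.4142653  -0.28922221  0.238     ] 25.90633048108125
[ 0.41319063 -0.28684721  0.23458212] tooly -64.57267974289593
```

move_arm(
  rows=[
    {"wx": 0, "wy": 0, "wz": 42, "x": 4, "y": 17, "z": 1, "gripper": 1},
    {"wx": 0, "wy": 0, "wz": 42, "x": 4, "y": 17, "z": 1, "gripper": 1},
    {"wx": 0, "wy": 0, "wz": 42, "x": 4, "y": 17, "z": 1, "gripper": 1},
    {"wx": 0, "wy": 0, "wz": 42, "x": 4, "y": 17, "z": 1, "gripper": 1},
    {"wx": 0, "wy": 0, "wz": 42, "x": 4, "y": 17, "z": 1, "gripper": 1},
    {"wx": 0, "wy": 0, "wz": 42, "x": 4, "y": 17, "z": 1, "gripper": 1},
    {"wx": 0, "wy": 0, "wz": 84, "x": 6.7, "y": 34.3, "z": 0, "gripper": 1},
    {"wx": 0, "wy": 0, "wz": 84, "x": 6.7, "y": 34.3, "z": 0, "gripper": 1},
    {"wx": 0, "wy": 0, "wz": 84, "x": 6.7, "y": 34.3, "z": 0, "gripper": 1},
    {"wx": 0, "wy": 0, "wz": 84, "x": 6.7, "y": 34.3, "z": 0, "gripper": 1},
    {"wx": 0, "wy": 0, "wz": 84, "x": 6.7, "y": 34.3, "z": 0, "gripper": 1},
    {"wx": 0, "wy": 0, "wz": 84, "x": 6.7, "y": 34.3, "z": 0, "gripper": 1},
  ],
)

```text
clock: 5.65
tcp_pos: [0.4801, 0.0579, 0.2334]
tcp_rot: [-0.0, 0.575, 0.818, -0.0]
ft_force: [0.3, 0.0, -1.1]
gripper_width: 0.0092
```

move_arm(
  rows=[
    {"wx": 0, "wy": 0, "wz": 24, "x": 0, "y": 0, "z": -4, "gripper": 1},
    {"wx": 0, "wy": 0, "wz": 24, "x": 0, "y": 0, "z": -4, "gripper": 1},
    {"wx": 0, "wy": 0, "wz": 24, "x": 0, "y": 0, "z": -4, "gripper": 1},
    {"wx": 0, "wy": 0, "wz": 24, "x": 0, "y": 0, "z": -4, "gripper": 1},
    {"wx": 0, "wy": 0, "wz": 24, "x": 0, "y": 0, "z": -4, "gripper": 1},
    {"wx": 0, "wy": 0, "wz": 24, "x": 0, "y": 0, "z": -4, "gripper": 1},
  ],
)

```text
clock: 6.15
tcp_pos: [0.48, 0.0547, 0.1937]
tcp_rot: [0.0, 0.398, 0.918, -0.0]
ft_force: [-0.2, -0.4, -0.9]
gripper_width: 0.0095
```

```bash
python3 - <<'E'
from h import *
s=cam("side");t=cam("top");st=sense();q=st["tcp_rot"];print(st["tcp_pos"],q,"tooly",np.degrees(2*np.arctan2(q[2],q[1]))-90,st["joint_positions"].round(2))
k=lambda im,n:cv2.resize(im,None,fx=n,fy=n,interpolation=cv2.INTER_CUBIC)
cv2.imwrite("pics/c4.png",np.hstack([k(t["frame"][140:265,140:240],4),k(s["frame"][90:215,220:320],4)]))
E
```

```text
[0.47998107 0.05517856 0.19379691] [ 6.60444340e-05  3.97133911e-01  9.17760652e-01 -1.95549868e-04] tooly 43.20174440385563 [-0.18  0.63 -0.    1.86  0.    0.65  0.57]
```

View pics/c4.png

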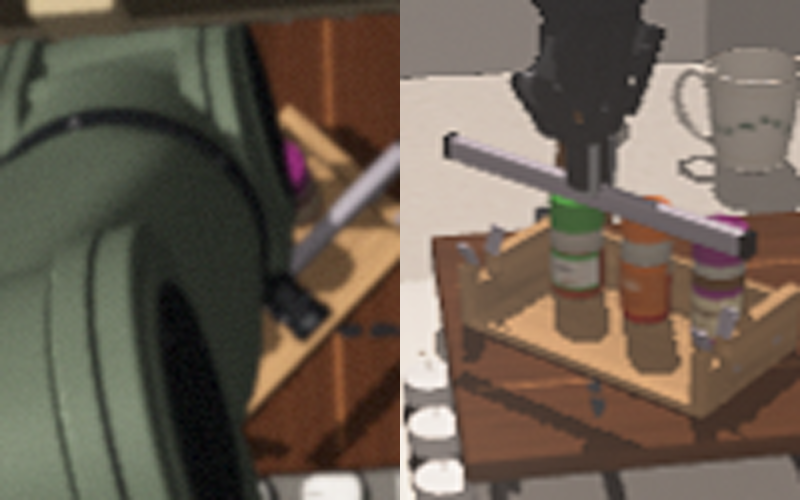

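Picture: rail over the rack, end caps at side crop (449,146) and (743,243). The notch guides are at about (482,244) and (716,328). Checking alignment by rays.

```bash
python3 - <<'E'
from h import *
s=cam("side");t=cam("top")
f=lambda x,y:(220+(x-400)/4-.375,90+y/4-.375)
def rep(n,p,q,z):
  a=onz(s,*f(*p),z);b=onz(s,*f(*q),z);print(n,a.round(4),b.round(4),"len",np.linalg.norm(a-b).round(4),"mid",((a+b)/2).round(4),"yaw",np.degrees(np.arctan2(-(a-b)[0],(a-b)[1])).round(2))
rep("rail",(449,146),(743,243),.197)
rep("guidetips",(482,231),(719,318),.130)
rep("guidebot?",(482,258),(716,340),.112)
E
```

```text
rail [0.3915 0.1319 0.197 ] [ 0.5581 -0.0418  0.197 ] len 0.2408 mid [0.4748 0.045  0.197 ] yaw 43.8
guidetips [0.4111 0.135  0.13  ] [ 0.551  -0.0143  0.13  ] len 0.2046 mid [0.481  0.0604 0.13  ] yaw 43.11
guidebot? [0.4097 0.1288 0.112 ] [ 0.5502 -0.0114  0.112 ] len 0.1985 mid [0.4799 0.0587 0.112 ] yaw 45.06
```

move_arm(
  rows=[
    {"wx": 0, "wy": 0, "wz": 0.3, "x": 0, "y": 0.2, "z": -2, "gripper": 1},
    {"wx": 0, "wy": 0, "wz": 0.3, "x": 0, "y": 0.2, "z": -4, "gripper": 1},
    {"wx": 0, "wy": 0, "wz": 0.3, "x": 0, "y": 0.2, "z": -5.5, "gripper": 1},
    {"wx": 0, "wy": 0, "wz": 0.3, "x": 0, "y": 0.2, "z": -6.5, "gripper": 1},
    {"wx": 0, "wy": 0, "wz": 0.3, "x": 0, "y": 0.2, "z": -7.3, "gripper": 1},
    {"wx": 0, "wy": 0, "wz": 0.3, "x": 0, "y": 0.2, "z": -7.9, "gripper": 1},
    {"wx": 0, "wy": 0, "wz": 0.3, "x": 0, "y": 0.2, "z": -8.2, "gripper": 1},
    {"wx": 0, "wy": 0, "wz": 0.3, "x": 0, "y": 0.2, "z": -8.2, "gripper": 1},
  ],
)

```text
clock: 7.02
tcp_pos: [0.4799, 0.0577, 0.1115]
tcp_rot: [-0.0, 0.393, 0.919, -0.0]
ft_force: [-0.7, -0.4, -1.3]
gripper_width: 0.0093
```

No contact yet. I'll lower slowly to the seat.

move_arm(
  rows=[
    {"wx": 0, "wy": 0, "wz": 0, "x": 0, "y": 0, "z": -0.3, "gripper": 1},
    {"wx": 0, "wy": 0, "wz": 0, "x": 0, "y": 0, "z": -0.6, "gripper": 1},
    {"wx": 0, "wy": 0, "wz": 0, "x": 0, "y": 0, "z": -0.7, "gripper": 1},
    {"wx": 0, "wy": 0, "wz": 0, "x": 0, "y": 0, "z": -0.7, "gripper": 1},
  ],
)

```text
clock: 7.35
tcp_pos: [0.4805, 0.0578, 0.1077]
tcp_rot: [0.001, 0.393, 0.919, 0.001]
ft_force: [-15.2, -0.2, 76.2]
gripper_width: 0.0092
```

```bash
python3 - <<'E'
from h import *
s=cam("side");t=cam("top");st=sense();print(st["tcp_pos"],st["ft_force"],st["ft_torque"])
k=lambda im,n:cv2.resize(im,None,fx=n,fy=n,interpolation=cv2.INTER_CUBIC)
cv2.imwrite("pics/c5.png",k(s["frame"][115:205,225:325],8)[:600])
E
```

```text
[0.48045037 0.05778342 0.10772219] [-15.02707739  -0.77773176  76.94730871] [-0.1403418   3.2816906   0.01799537]
```

View pics/c5.png

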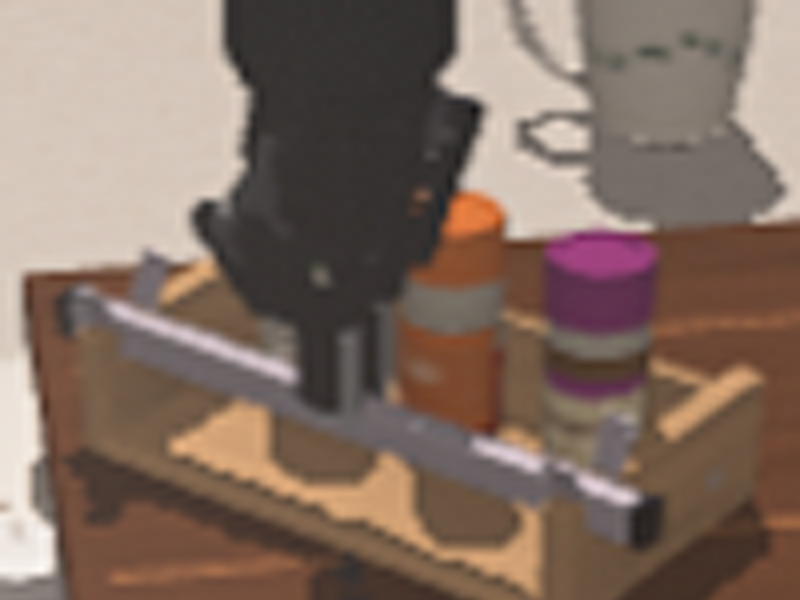

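The rail appears to be between the guides at both ends, right end cap at (645,515), left at (75,310). The contact force is central and vertical with no yaw moment, which points to a seated rail. I'll relieve the push, then open a little.

move_arm(
  rows=[
    {"wx": 0, "wy": 0, "wz": 0, "x": 0, "y": 0, "z": 0.25, "gripper": 1},
    {"wx": 0, "wy": 0, "wz": 0, "x": 0, "y": 0, "z": 0.25, "gripper": 1},
    {"wx": 0, "wy": 0, "wz": 0, "x": 0, "y": 0, "z": 0.25, "gripper": 1},
  ],
)

```text
clock: 7.7
tcp_pos: [0.4804, 0.0577, 0.1081]
tcp_rot: [0.001, 0.393, 0.919, 0.0]
ft_force: [-2.7, -0.0, 22.7]
gripper_width: 0.009
```

move_arm(
  rows=[
    {"wx": 0, "wy": 0, "wz": 0, "x": 0, "y": 0, "z": 0.05, "gripper": 0.8},
    {"wx": 0, "wy": 0, "wz": 0, "x": 0, "y": 0, "z": 0.05, "gripper": 0.7},
    {"wx": 0, "wy": 0, "wz": 0, "x": 0, "y": 0, "z": 0.05, "gripper": 0.5},
    {"wx": 0, "wy": 0, "wz": 0, "x": 0, "y": 0, "z": 0.05, "gripper": 0.5},
    {"wx": 0, "wy": 0, "wz": 0, "x": 0, "y": 0, "z": 0.05, "gripper": 0.5},
  ],
)

```text
clock: 8.12
tcp_pos: [0.4799, 0.0577, 0.1076]
tcp_rot: [-0.0, 0.393, 0.919, -0.0]
ft_force: [-0.1, -0.6, -0.6]
gripper_width: 0.0215
```

move_arm(
  rows=[
    {"wx": 0, "wy": 0, "wz": 0, "x": 0, "y": 0, "z": 1, "gripper": 0.5},
    {"wx": 0, "wy": 0, "wz": 0, "x": 0, "y": 0, "z": 2.5, "gripper": 0.5},
    {"wx": 0, "wy": 0, "wz": 0, "x": 0, "y": 0, "z": 5, "gripper": 0.5},
    {"wx": 0, "wy": 0, "wz": 0, "x": 0, "y": 0, "z": 8, "gripper": 0.5},
    {"wx": 0, "wy": 0, "wz": 0, "x": 0, "y": 0, "z": 12, "gripper": -1},
    {"wx": 0, "wy": 0, "wz": 0, "x": 0, "y": 0, "z": 12, "gripper": -1},
    {"wx": 0, "wy": 0, "wz": 0, "x": 0, "y": 0, "z": 12, "gripper": -1},
  ],
)

```text
clock: 8.7
tcp_pos: [0.4805, 0.0577, 0.2292]
tcp_rot: [0.001, 0.393, 0.919, 0.001]
ft_force: [0.1, 0.3, -1.3]
gripper_width: 0.0565
```

```bash
python3 - <<'E'
from h import *
s=cam("side");t=cam("top");st=sense();print(st["tcp_pos"],st["ft_force"],st["gripper_width"],st["joint_positions"].round(2))
k=lambda im,n:cv2.resize(im,None,fx=n,fy=n,interpolation=cv2.INTER_CUBIC)
cv2.imwrite("pics/c6.png",k(s["frame"][125:200,225:325],8)[:600])
E
```

```text
[0.47967447 0.05765685 0.22724302] [-1.04872448  0.20841029 -0.24275095] 0.07142550474515529 [-0.18  0.58 -0.    1.81  0.    0.75  0.57]
```

View pics/c6.png

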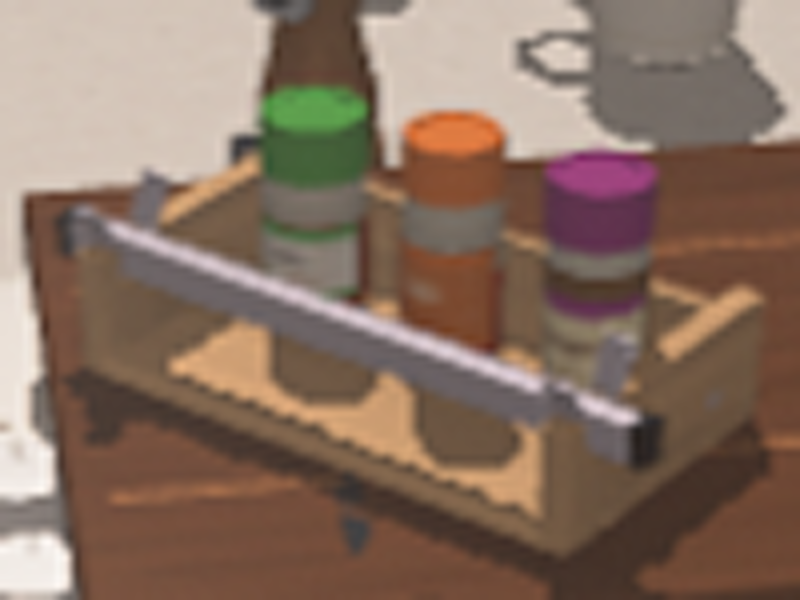

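The rail is seated in both notches: left cap (75,230), right cap (645,435), with the front guide in front of it at (560,390). All three jars are standing. Next, over the purple jar.

move_arm(
  rows=[
    {"wx": 0, "wy": 0, "wz": 0, "x": 3, "y": -0.2, "z": -0.5, "gripper": -1},
    {"wx": 0, "wy": 0, "wz": 0, "x": 6, "y": -0.4, "z": -1, "gripper": -1},
    {"wx": 0, "wy": 0, "wz": 0, "x": 8.5, "y": -0.6, "z": -1.5, "gripper": -1},
    {"wx": 0, "wy": 0, "wz": 0, "x": 8.5, "y": -0.6, "z": -3, "gripper": -1},
    {"wx": 0, "wy": 0, "wz": 0, "x": 8.5, "y": -0.6, "z": -4, "gripper": -1},
    {"wx": 0, "wy": 0, "wz": 0, "x": 8.5, "y": -0.6, "z": -4, "gripper": -1},
  ],
)

```text
clock: 9.3
tcp_pos: [0.5638, 0.0515, 0.1846]
tcp_rot: [-0.002, 0.393, 0.919, -0.001]
ft_force: [-0.6, -1.0, -0.5]
gripper_width: 0.0857
```

```bash
python3 - <<'E'
from h import *
s=cam("side");st=sense();print(st["tcp_pos"],st["tcp_rot"],st["ft_force"],st["gripper_width"])
f=lambda x,y:(225+x/8-.44,125+y/8-.44)
a=onz(s,*f(72,230),.106);b=onz(s,*f(648,437),.106);print("rail",a,b,np.linalg.norm(a-b),(a+b)/2)
# label centre bearing: jar silhouette vs axis
print("purple cap top", onz(s,*f(602,176),.162))
E
```

```text
[0.56410087 0.05160779 0.18605745] [-1.51368341e-03  3.93212355e-01  9.19445996e-01 -9.01417954e-04] [0.34636993 0.52271189 0.22240253] 0.08539033142473144
rail [0.39232814 0.14856991 0.106     ] [ 0.56550667 -0.02728364  0.106     ] 0.2468101994690369 [0.4789174  0.06064313 0.106     ]
purple cap top [0.56469296 0.05052533 0.162     ]
```

move_arm(
  rows=[
    {"wx": 0, "wy": 0, "wz": 0, "x": 0.1, "y": 0, "z": -2.5, "gripper": -1},
    {"wx": 0, "wy": 0, "wz": 0, "x": 0.1, "y": 0, "z": -5, "gripper": -1},
    {"wx": 0, "wy": 0, "wz": 0, "x": 0.1, "y": 0, "z": -6.1, "gripper": -1},
    {"wx": 0, "wy": 0, "wz": 0, "x": 0.1, "y": 0, "z": -6.1, "gripper": -1},
    {"wx": 0, "wy": 0, "wz": 0, "x": 0.1, "y": 0, "z": -6.1, "gripper": -1},
  ],
)

```text
clock: 9.77
tcp_pos: [0.5659, 0.0517, 0.1271]
tcp_rot: [-0.0, 0.393, 0.919, -0.0]
ft_force: [0.5, -0.4, 0.7]
gripper_width: 0.0853
```

move_arm(
  rows=[
    {"wx": 0, "wy": 0, "wz": 0, "x": 0, "y": 0, "z": 0, "gripper": 0},
    {"wx": 0, "wy": 0, "wz": 0, "x": 0, "y": 0, "z": 0, "gripper": 0},
    {"wx": 0, "wy": 0, "wz": 0, "x": 0, "y": 0, "z": 0, "gripper": 1},
    {"wx": 0, "wy": 0, "wz": 0, "x": 0, "y": 0, "z": 0, "gripper": 1},
    {"wx": 0, "wy": 0, "wz": 0, "x": 0, "y": 0, "z": 0, "gripper": 1},
    {"wx": 0, "wy": 0, "wz": 0, "x": 0, "y": 0, "z": 0, "gripper": 1},
  ],
  grip_force=35,
)

```text
clock: 10.27
tcp_pos: [0.5662, 0.0517, 0.1274]
tcp_rot: [0.0, 0.393, 0.919, 0.0]
ft_force: [0.2, -0.6, 6.5]
gripper_width: 0.036
```

move_arm(
  rows=[
    {"wx": 0, "wy": 0, "wz": 0, "x": 0, "y": 0, "z": 1, "gripper": 1},
    {"wx": 0, "wy": 0, "wz": 0, "x": 0, "y": 0, "z": 3, "gripper": 1},
    {"wx": 0, "wy": 0, "wz": 0, "x": 0, "y": 0, "z": 5.5, "gripper": 1},
    {"wx": 0, "wy": 0, "wz": 0, "x": 0, "y": 0, "z": 8, "gripper": 1},
    {"wx": 0, "wy": 0, "wz": 0, "x": -2, "y": -2, "z": 9, "gripper": 1},
    {"wx": 0, "wy": 0, "wz": 0, "x": -5, "y": -4.5, "z": 10, "gripper": 1},
    {"wx": 0, "wy": 0, "wz": 0, "x": -8, "y": -7, "z": 10, "gripper": 1},
    {"wx": 0, "wy": 0, "wz": 0, "x": -10.5, "y": -9.5, "z": 10, "gripper": 1},
    {"wx": 0, "wy": 0, "wz": 0, "x": -10.5, "y": -9.5, "z": 10, "gripper": 1},
  ],
)

```text
clock: 11.02
tcp_pos: [0.4569, -0.0478, 0.228]
tcp_rot: [-0.0, 0.396, 0.918, -0.001]
ft_force: [-1.1, -0.3, -0.7]
gripper_width: 0.0357
```

move_arm(
  rows=[
    {"wx": 0, "wy": 0, "wz": 6, "x": -1, "y": -3, "z": 0, "gripper": 1},
    {"wx": 0, "wy": 0, "wz": 12, "x": -2, "y": -6, "z": 0, "gripper": 1},
    {"wx": 0, "wy": 0, "wz": 18, "x": -3, "y": -9.5, "z": 0, "gripper": 1},
    {"wx": 0, "wy": 0, "wz": 24, "x": -4, "y": -13, "z": 0, "gripper": 1},
    {"wx": 0, "wy": 0, "wz": 30, "x": -5, "y": -16.5, "z": -1, "gripper": 1},
    {"wx": 0, "wy": 0, "wz": 36, "x": -6, "y": -20, "z": -2, "gripper": 1},
    {"wx": 0, "wy": 0, "wz": 42, "x": -7, "y": -23.5, "z": -3, "gripper": 1},
    {"wx": 0, "wy": 0, "wz": 48, "x": -8, "y": -26, "z": -4.5, "gripper": 1},
    {"wx": 0, "wy": 0, "wz": 50, "x": -8.5, "y": -28, "z": -5.5, "gripper": 1},
    {"wx": 0, "wy": 0, "wz": 50, "x": -8.5, "y": -28, "z": -5.8, "gripper": 1},
    {"wx": 0, "wy": 0, "wz": 50, "x": -8.5, "y": -28, "z": -5.8, "gripper": 1},
  ],
)

```text
clock: 11.93
tcp_pos: [0.3753, -0.3239, 0.1685]
tcp_rot: [-0.0, -0.031, 1.0, 0.0]
ft_force: [-0.3, 0.1, -0.9]
gripper_width: 0.036
```

```bash
python3 - <<'E'
from h import *
s=cam("side");t=cam("top");st=sense();q=st["tcp_rot"];print(st["tcp_pos"],q,"tooly",np.degrees(2*np.arctan2(q[2],q[1]))-90,st["joint_positions"].round(2),st["gripper_width"])
u,v=proj(s,st["tcp_pos"])[0];print(u,v);x=int(u)-30;y=int(v)-45
k=lambda im,n:cv2.resize(im,None,fx=n,fy=n,interpolation=cv2.INTER_CUBIC)
cv2.imwrite("pics/c7.png",k(s["frame"][y:y+150,x-60:x+140],4));print(x-60,y)
E
```

```text
[ 0.37640204 -0.32265805  0.1694198 ] [ 1.96403941e-04 -3.21811776e-02  9.99482021e-01 -1.50405086e-04] tooly 93.68832823001392 [ 0.82  0.7  -0.32  1.84  0.34  0.65  1.94] 0.03538301405368647
243.174692944964 236.42482245102005
153 191
```

View pics/c7.png

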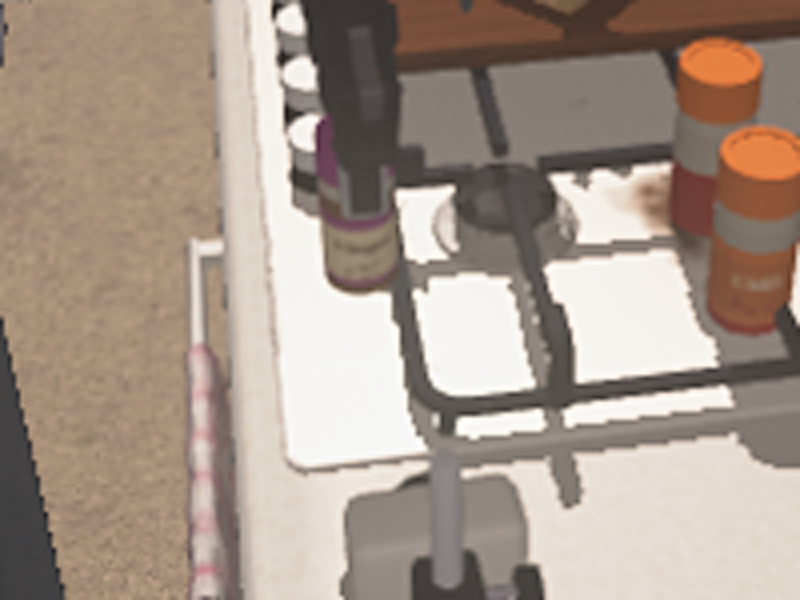

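move_arm(
  rows=[
    {"wx": 0, "wy": 0, "wz": 0, "x": -0.4, "y": -0.4, "z": 0.1, "gripper": 1},
    {"wx": 0, "wy": 0, "wz": 0, "x": -0.4, "y": -0.4, "z": 0.1, "gripper": 1},
    {"wx": 0, "wy": 0, "wz": 0, "x": -0.4, "y": -0.4, "z": 0.1, "gripper": 1},
    {"wx": 0, "wy": 0, "wz": 0, "x": -0.4, "y": -0.4, "z": 0.1, "gripper": 1},
  ],
)

```text
clock: 12.37
tcp_pos: [0.3721, -0.3272, 0.1701]
tcp_rot: [0.0, -0.032, 0.999, -0.0]
ft_force: [0.1, -0.5, -1.0]
gripper_width: 0.0359
```

```bash
python3 - <<'E'
from h import *
st=sense();print(st["tcp_pos"]);p=np.mean([sense()["tcp_pos"]],0)
fr=[]
for i in range(6): s=cam("side");fr.append(s["frame"].astype(float))
P=[sense()["tcp_pos"]];print(P)
im=np.mean(fr,0).astype('uint8');cv2.imwrite("side_avg.png",im)
u,v=proj(s,st["tcp_pos"])[0];x=int(u)-22;y=int(v)-25
c=im[y:y+60,x:x+44];big=cv2.resize(c,None,fx=10,fy=10,interpolation=cv2.INTER_CUBIC)
cv2.imwrite("pics/c8.png",big);print(x,y)
ax=np.array([.3715,-.3275,0]);
for z in(.115,.125,.135,.145,.160,.205):
  print(z,((proj(s,ax+[0,0,z])[0]-[x,y])*10+5).round(0))
# where label centre at bearings appears, z=.14
for b in(255,260,265,270,275,280): print(b,((proj(s,ax+[.019*np.cos(np.radians(b)),.019*np.sin(np.radians(b)),.135])[0]-[x,y])*10+5).round(0))
E
```

```text
[ 0.37212597 -0.32715654  0.17007878]
[array([ 0.3719504 , -0.32729245,  0.16976685])]
219 212
0.115 [237. 485.]
0.125 [234. 447.]
0.135 [232. 407.]
0.145 [229. 367.]
0.16 [226. 306.]
0.205 [214. 116.]
255 [215. 472.]
260 [224. 472.]
265 [233. 472.]
270 [241. 471.]
275 [250. 470.]
280 [259. 468.]
```

View pics/c8.png

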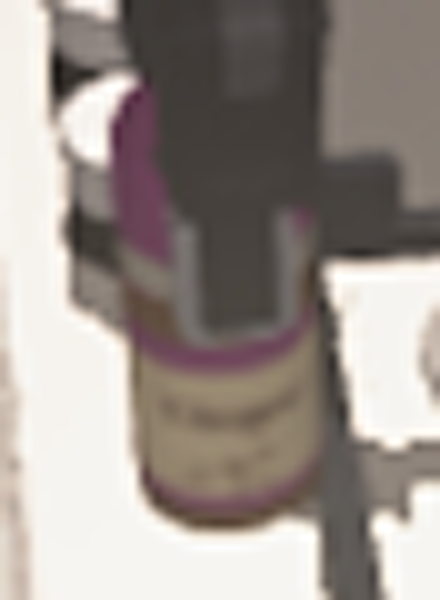

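Picture: the label's text is centred at (230,405) and (235,465), and the jar silhouette centre is about 231. So the label's bearing is ~266°, roughly the camera's own direction. I'll refine the lens heading from the head's top face.

```bash
python3 - <<'E'
from h import *
t=cam("top");im=cv2.imread("top0raw.png")
x0,y0=422,215;c=cv2.resize(im[y0:y0+48,x0:x0+40],None,fx=8,fy=8,interpolation=cv2.INTER_CUBIC)
g=cv2.cvtColor(c,cv2.COLOR_BGR2GRAY);w=im[200:215,400:420].mean((0,1));print("worktop",w,"max",g.max())
for th in(185,195,205,212,220):
  m=(g>th).astype('uint8');n,l,st,ce=cv2.connectedComponentsWithStats(m)
  k=l[(248-215)*8-0,(437-422)*8]  # near head centre crop(705,455)->raw(438,236)
  k=l[int((236.5-y0)*8),int((437.5-x0)*8)]
  if k==0: print(th,"none");continue
  cn=max(cv2.findContours((l==k).astype('uint8'),0,1)[0],key=cv2.contourArea)
  r=cv2.boxPoints(cv2.minAreaRect(cn));P=np.array([onz(t,x0+a/8-.44,y0+b/8-.44,.18)[:2] for a,b in r])
  e=[P[1]-P[0],P[2]-P[1]];L=[np.linalg.norm(v) for v in e];v=e[int(np.argmin(L))];v=v*np.sign(v[1])
  print(th,st[k],np.round(L,4),P.mean(0).round(4),"heading",np.degrees(np.arctan2(v[1],v[0])).round(1))
cv2.imwrite("pics/c9.png",cv2.resize(c,None,fx=1.5,fy=1.5))
E
```

```text
worktop [171.67       183.52       191.55666667] max 225
185 [   74    73   112   202 16842] [0.029  0.0631] [ 0.3841 -0.5133] heading 94.8
195 [   76    78   105   195 15148] [0.0271 0.0613] [ 0.3839 -0.5132] heading 95.2
205 [   78    82    94   186 11613] [0.0236 0.0588] [ 0.3839 -0.5123] heading 95.3
212 [  81   85   74  181 5864] [0.0167 0.0565] [ 0.3837 -0.5074] heading 101.0
220 none
```

View pics/c9.png

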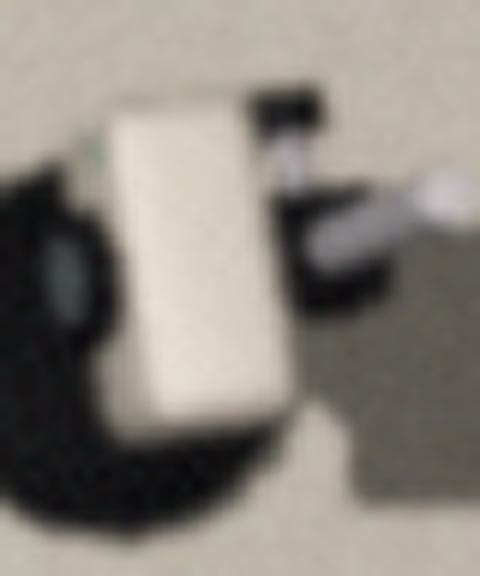

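Heading is ~95° by the rectangle fit (94.8–95.3) and by the column-to-lens line (94.5). I'll turn the jar +9° and shift it 6 mm.

move_arm(
  rows=[
    {"wx": 0, "wy": 0, "wz": 4, "x": -0.3, "y": 0, "z": 0, "gripper": 1},
    {"wx": 0, "wy": 0, "wz": 9, "x": -0.6, "y": 0, "z": 0, "gripper": 1},
    {"wx": 0, "wy": 0, "wz": 9, "x": -0.6, "y": 0, "z": 0, "gripper": 1},
    {"wx": 0, "wy": 0, "wz": 9, "x": -0.6, "y": 0, "z": 0, "gripper": 1},
    {"wx": 0, "wy": 0, "wz": 9, "x": -0.6, "y": 0, "z": 0, "gripper": 1},
    {"wx": 0, "wy": 0, "wz": 9, "x": -0.6, "y": 0, "z": 0, "gripper": 1},
  ],
)

```text
clock: 13.22
tcp_pos: [0.3661, -0.3273, 0.1698]
tcp_rot: [0.0, -0.11, 0.994, -0.0]
ft_force: [-0.3, 0.3, -0.9]
gripper_width: 0.0355
```

```bash
python3 - <<'E'
from h import *
fr=[]
for i in range(4): s=cam("side");fr.append(s["frame"].astype(float))
st=sense();q=st["tcp_rot"];print(st["tcp_pos"],"tooly",np.degrees(2*np.arctan2(q[2],q[1]))-90,q,np.abs(st["dq"]).max(),st["gripper_width"])
im=np.mean(fr,0).astype('uint8')
u,v=proj(s,st["tcp_pos"])[0];x=int(u)-20;y=int(v)-15;k=lambda i,w,h:cv2.resize(i,(w,h),interpolation=cv2.INTER_CUBIC)
cv2.imwrite("pics/c10.png",np.hstack([k(im[y:y+50,x:x+40],480,600),k(im[125:200,265-40:265+0],320,600)]));print(x,y)
a=st["tcp_pos"]*[1,1,0]
for b in(265,270,275,280,285): print(b,[((proj(s,a+[.019*np.cos(np.radians(b)),.019*np.sin(np.radians(b)),z])[0]-[x,y])*12+5.5).round(0).tolist() for z in(.136,.152)])
E
```

```text
[ 0.36601794 -0.3272812   0.16976784] tooly 102.6600359375291 [ 1.90986936e-05 -1.10255044e-01  9.93903325e-01 -7.96105988e-05] 0.0028764527887203987 0.03572584477523145
217 223
265 [[268.0, 432.0], [263.0, 354.0]]
270 [[278.0, 431.0], [273.0, 353.0]]
275 [[289.0, 430.0], [284.0, 352.0]]
280 [[299.0, 428.0], [294.0, 350.0]]
285 [[309.0, 425.0], [304.0, 347.0]]
```

View pics/c10.png

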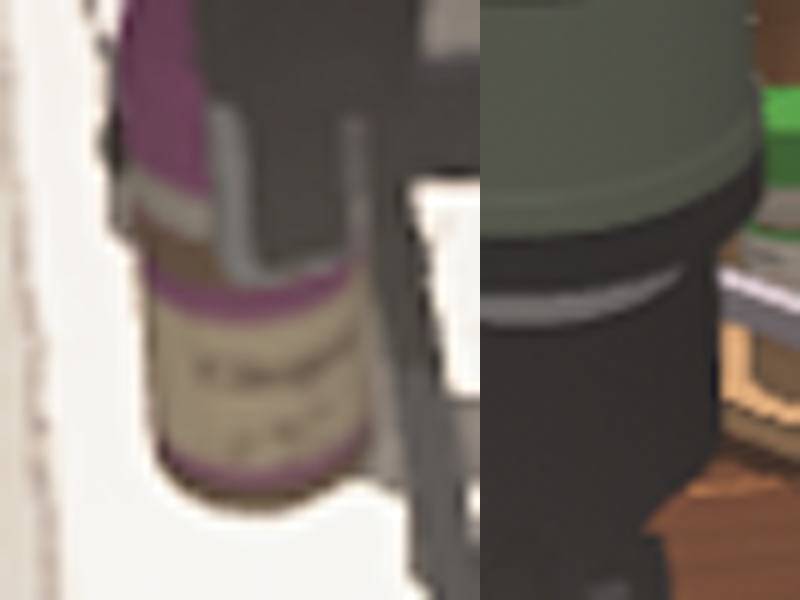

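Picture: text centres (272,365) and (280,430) against silhouette centres 259.5 and 264, so the label bearing is ~274°, target 275°. The green jar and rail are visible behind. One last numeric check of rack, rail and jars, then hand in.

```bash
python3 - <<'E'
from h import *
t=cam("top");s=cam("side")
def blob(d,lo,hi,x,y,w,h):
    m=cv2.inRange(cv2.cvtColor(d["frame"],cv2.COLOR_BGR2HSV)[y:y+h,x:x+w],lo,hi);n,l,st,c=cv2.connectedComponentsWithStats(m)
    if n<2: return None
    k=1+np.argmax(st[1:,4]);return st[k,4],(c[k]+[x,y]).round(1)
for d,nm,w in((t,"top",(155,160,90,75)),(s,"side",(240,125,60,50))):
    print(nm,"green",blob(d,(50,120,50),(75,255,255),*w),"orange",blob(d,(3,180,150),(14,255,255),*w))
r=np.array([.4792,.0585,.114]);yd=np.array([-.69,.724,0])
for a in(-.1,-.07,-.04,0,.04,.07):
    u,v=proj(t,r+a*yd)[0].round().astype(int);print(a,(u,v),t["frame"][v-1:v+2,u-1:u+2].mean((0,1)).round())
st=sense();print(st["tcp_pos"],st["clock"]);hand_in()
E
```

```text
top green (np.int32(180), array([175.6, 217.6])) orange (np.int32(141), array([191.1, 198.8]))
side green (np.int32(53), array([264.8, 138.6])) orange (np.int32(40), array([281.1, 141.2]))
-0.1 (np.int64(236), np.int64(191)) [164. 160. 169.]
-0.07 (np.int64(229), np.int64(199)) [173. 167. 179.]
-0.04 (np.int64(221), np.int64(207)) [172. 166. 176.]
0 (np.int64(210), np.int64(218)) [174. 173. 186.]
0.04 (np.int64(199), np.int64(229)) [169. 166. 178.]
0.07 (np.int64(191), np.int64(238)) [178. 173. 184.]
[ 0.36596449 -0.32732335  0.16974772] 13.5167
the job is handed in; nothing more can be done
```

The rail is laid in the rack's notches and released. The purple jar is being held still in front of the label camera, and I handed the job in at 13.5 s.

**Last checks that agreed**
- **Rail:** it showed steel colour at all six points I sampled along the seat line in the top view. Its measured centre was within about 4 mm of the seat.
- **Other jars:** in the top view, the green and orange caps were where they started.
- **Jar position:** its centre is at about (0.366, −0.327, 0.160) m. That puts the label about 15 cm in front of the lens, which I placed at about (0.381, −0.496, 0.160) m.
- **Label direction:** it faces about 274°, and I aimed for 275°. I trust both to about 3°.

**Checks that disagreed or were less good**
- **Jar height:** in the side view, the jar's lower edge looked up to 5 mm higher than the arm's pose implied. I left the height as it was.
- **Lens heading:** individual estimates ranged from 91° to 97°. I used 95°, from the best fit.
- **Seating force:** the wrist force reached about 77 N as the rail touched down, under the 120 N wrist limit. I eased off before letting go.
- **Finger over the label:** the front finger covers a strip at the top of the label.

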